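# Hook the copper heatsink out of the drive bay

### The job

The small copper heatsink has slipped down into one of the narrow bays of the grey drive cage. Take the hooked pick by its orange handle, lower its hook behind the heatsink and drag it out through the bay's open mouth, so that it lies flat on the table a few centimetres clear of the cage, then leave the pick standing on the table, as it stood at first. Never touch the copper heatsink with the gripper itself, and leave the black heatsink in the other bay where it is.

Things in the scene. Friction and masses are not known exactly. Their poses are not given: they have to be found in the camera images.
- cage: Grey drive cage fixed to the table, 120 (x) by 135 (y) by 30 mm high. Origin: centre of underside, z up. Three bays along y, each 36 mm wide, centred at x = -39, 0, +39 mm, walls 3 mm, open on top, floored by the table, mouths at y = +67.5 mm, shut by a back wall (inner face y = -64.5 mm). One holds the copper heatsink, one the black one, one a silver drive, 14 mm high, screwed down.
- copper_sink: Copper finned heatsink, 26 (x) by 34 (y) by 18 mm high, about 85 g, loose on the table inside one of the bays, its centre 45 to 75 mm in from the mouth. Origin: centre of its underside; z up; y points roughly to the mouth, along the bay.
- black_sink: Black heatsink of the same shape, size and axes in another bay, 40 g, loose; to be left alone.
- pick: Hooked pick, 120 g, stands on heel plate and hook. Origin: at table height under the handle's middle; x to the hook, z up. Orange handle x -50 to 50 mm, 20 mm wide (y), z 53 to 75 mm; grip it across y at its middle (balance point within 10 mm). Dark heel plate 30 by 60 mm at x = -43 mm, on a post under the handle's rear. 7 mm rod at z = 62 mm from handle to x = 185 mm, then down to the hook blade.
- pick_hook (a point): Bottom of the pick's hook blade, at x = 185 mm, z = 0 of the pick; same axes as the pick. The blade is 6 mm (x) by 16 mm (y) and 22 mm high.
There are look-alikes about, which are no part of the job. Of the things that look like the copper_sink, take the one that is farthest from the robot's base at the start. There is more than one size of the cage; the one meant has the size given above.

How it is judged:
By the outcome, as a careful person would: the job done as asked, in the order asked, and still so for the second after the job is handed in, with the robot touching nothing.
It also fails if it takes over 45 s, if anything falls off the work surface, if the arm or the gripper's body presses on something with over 40 N, if the wrist force passes 120 N, or if a joint passes its speed limit or range.

### The arm

A 6-joint arm with a two-finger parallel gripper is mounted at the origin on the work surface. World frame = base frame: x ahead of the robot, y to its left, z up, the work surface at z = 0. Lengths are in m, angles in rad, forces in N, time in s.
With the tool pointing down it reaches from about 0.3 to 0.775 m from the base axis. Payload 14.6 kg.
Tool frame: the origin (TCP) lies at the very end of the fingers, on their centre line; the grasp point (between the pads) lies 19 mm behind it; z points along the fingers, y is the line along which they close (so a half turn about z gives the same grasp; the last joint's range is limited). The gripper opens to 94 mm and grips with 3 to 60 N. Pads are 16 mm wide; open, the fingers measure 119 mm over their backs; the gripper's body (75 mm by 177 mm) begins 78 mm behind the grasp point.
Start: joints at [-0.067, 0.3, 1.521, -0, 1.321, -0.067], TCP at [0.55, -0, 0.205] pointing down, gripper open.
Joint ranges: [-3.03, 3.03], [-0.79, 2.21], [0.23, 2.52], [-1.04, 4.18], [0, 3.07], [-2.55, 2.55]. Speed limits (rad/s): [2.22, 2.22, 2.57, 3.14, 3.14, 3.14].

### API

Orientations are given as [roll, pitch, yaw] about the fixed x, y, z axes, in that order (R = Rz(yaw) Ry(pitch) Rx(roll)).
In Python, from station import ctrl gives the robot as it stands.
- The arm moves only by the tool carry_out, never from a script. Its argument "motion" is text: rows parted by semicolons, each of 7 numbers parted by spaces: the shift along the world's x, y, z in m, then the turn, a rotation vector about the world's x, y, z in degrees, then the closure in counts, from 0 (fully open) to 255 (shut). In form: dx dy dz wx wy wz hand; .... A call has 1 to 20 rows; each row shifts and turns the commanded pose from where the row before left it; what a row does not reach is not made up. A row lasts 1/12 s, in which the tool goes at most 41.7 mm and 7.16 degrees, less where a joint would pass 70% of its speed; a pose out of reach is approached as far as the arm can. A call is refused whole if a number of a shift passes 0.0417 or a number of a turn 7.16, either way. A call with a gripper value outside its range is refused whole. The fingers move at their own pace and stop on an object; "grip_force" is the grip in N (left out, the last holds). Time passes only in rows, so rows that do not move let the fingers close. It gives the time, the measured TCP pose, the force, the opening and the grip force at its end, in the units of the state.
- ctrl.get_obs(): the state, without advancing time (a new reading comes with each control period).
- ctrl.camera(name): name is "scene" or "side" or "wrist"; returns a dict with "pixels" (480x640x3 uint8, red, green, blue), "range_z" (480x640 float32, m along the optical axis (not along the pixel's ray), 0 where there is no reading), "K" (3x3 intrinsics, pixels), "dist" ([k1, k2, p1, p2, k3] as OpenCV has them; the pictures are not rectified), "position" and "attitude" of the camera in the world. Camera axes: x right, y up, looking along -z (the intrinsics and any distortion apply to the point x, -y, -z); pixel columns grow to the right and rows downward; lengths in m; the calibration is good to about 2 mm. A picture is of the moment at which its call begins.
- ctrl.hand_in(): hands the job in; it is judged then, once.
The state is a dict: "time_s": time; "qpos": joint angles; "joint_vel": joint speeds; "tau": joint torques, N m; "ee_pos": TCP position; "eef_rot": TCP orientation; "force": force on the tool from outside, world axes, zero at the start; "moment": the same for the moment, N m; "grip_width": finger opening in m; "grip_force": force on a finger pad.
Only numpy, scipy, OpenCV 4.12 (cv2) and the standard library are available. Lean on these libraries where they do the work, as an engineer would, in place of code of your own. Each camera call takes 0.05 s, during which the arm holds its last target. There are 200 camera calls.

## Working session

There is one attempt and no reset: what is moved stays moved. The work goes in short steps, Python scripts to look and compute and a tool call to move; the robot and the scene stay as the last step left them, time stands still between calls to the robot, and variables do not carry over. Pictures are saved under pics/ and viewed, at most 10 in all, crops included, and the job is handed in when it is done.

Besides the shell and the picture viewer there is one more tool, called after "Call:" in YAML: its name, and indented under it one key for each argument. carry_out: Moves the arm, as the interface text tells. Its arguments: {"type":"object","properties":{"motion":{"type":"string"},"grip_force":{"type":"number"}},"required":["motion"]}

```bash
mkdir -p pics
cat > h.py <<'E'
import numpy as np, cv2
from station import ctrl
def cam(n):
    c=ctrl.camera(n); return c
def R(c):
    a=np.array(c["attitude"],float)
    if a.shape==(3,3): return a
    from scipy.spatial.transform import Rotation as Ro
    return Ro.from_euler('xyz',a).as_matrix() if a.size==3 else Ro.from_quat(a).as_matrix()
def cloud(c):
    h,w=c["range_z"].shape
    u,v=np.meshgrid(np.arange(w),np.arange(h))
    p=cv2.undistortPoints(np.stack([u,v],-1).reshape(-1,1,2).astype(float),np.array(c["K"],float),np.array(c["dist"],float)).reshape(h,w,2)
    z=c["range_z"]
    P=np.stack([p[...,0]*z,-p[...,1]*z,-z],-1)@R(c).T+np.array(c["position"])
    P[z==0]=np.nan
    return P
E
python3 - <<'E'
from h import *
for n in ["scene","side"]:
    c=cam(n); cv2.imwrite(f"pics/{n}.png",c["pixels"][...,::-1])
    np.save(n+"_P.npy",cloud(c)); np.save(n+"_I.npy",c["pixels"])
    print(n,c["position"],c["attitude"],c["dist"])
print(ctrl.get_obs())
E
```

```text
scene [0.90344717 0.01198654 0.52473633] [0.73974095 0.01893902 1.49301977] [-0.11772924  0.          0.          0.          0.        ]
side [ 0.21554977 -0.50592214  0.52585169] [ 0.87856048 -0.00872579 -0.43405017] [-0.04888295  0.          0.          0.          0.        ]
{'time_s': 0.1, 'qpos': array([-6.66198965e-02,  3.00381708e-01,  1.52149989e+00, -8.63622202e-06,
        1.32071419e+00, -6.65873609e-02]), 'joint_vel': array([ 0.00100838, -0.0018833 , -0.00157989,  0.00096657, -0.00074491,
       -0.00078211]), 'tau': array([ 1.84928511e-03, -5.32644153e+01, -3.53284299e+01,  7.10431044e-02,
        2.34944851e-02, -7.30603051e-05]), 'ee_pos': array([ 5.49768441e-01, -6.96789253e-07,  2.04969714e-01]), 'eef_rot': array([-3.14059119e+00, -5.83997628e-05,  1.57076590e+00]), 'force': array([-0.02645266, -0.53202171,  0.77859854]), 'moment': array([-0.04299406,  0.02246813,  0.04857357]), 'grip_force': 0.0, 'grip_width': 0.09383488076509586}
```

View pics/scene.png

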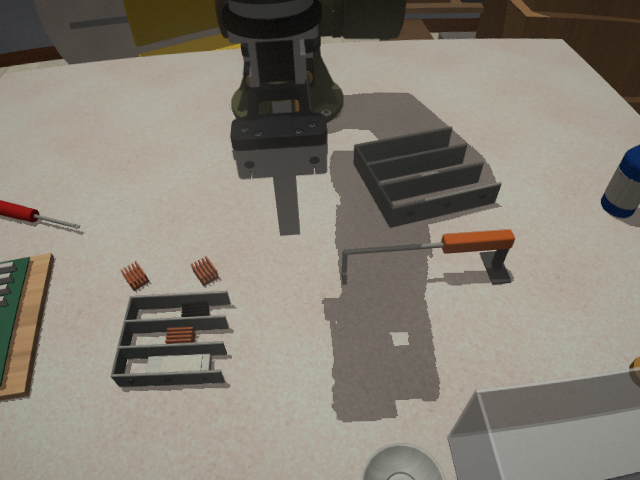

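View pics/side.png

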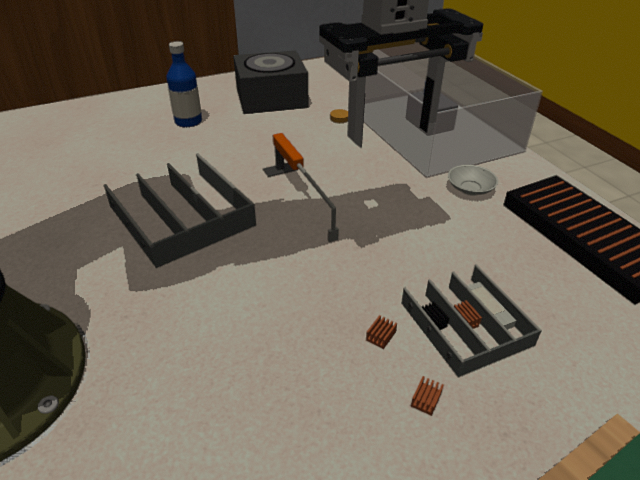

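The scene shows the small cage at (170,340) with its mouths to the right (+y) and a bigger cage at (430,175). The pick's handle is at (478,241) and its hook at (345,275). Copper candidates are at (135,275) and (205,270), both loose outside, and at (180,335) in the middle bay. The last lies in the cage and looks farthest from the base, so it fits. I'll measure now and confirm it in a crop.

```bash
cat > m.py <<'E'
from h import *
def rect(p,name):
    r=cv2.minAreaRect((p*1000).astype(np.float32)); print(name,len(p),"c",np.round(r[0],1),"size",np.round(r[1],1),"ang",round(r[2],1))
if __name__=="__main__":
  for n in ["scene","side"]:
    P=np.load(n+"_P.npy"); I=np.load(n+"_I.npy"); hsv=cv2.cvtColor(I,cv2.COLOR_RGB2HSV); z=P[...,2]
    print(n,"table z",np.nanmedian(z[(abs(P[...,0]-.5)<.1)&(abs(P[...,1])<.1)&(z<.03)]))
    # cages: wall tops
    m=((z>.022)&(z<.2)&(hsv[...,1]<80)&(P[...,0]>.2)&(P[...,0]<.85)&(abs(P[...,1])<.4)).astype(np.uint8)
    k,l,s,_=cv2.connectedComponentsWithStats(m)
    for i in range(1,k):
        if s[i,4]>80: q=P[l==i]; rect(q[:,:2],f"grey {s[i,:4]} z {np.percentile(q[:,2],[2,98]).round(3)}")
    m=((hsv[...,0]<14)&(hsv[...,1]>120)&(z>.006)&(z<.12)&(P[...,0]>.2)&(P[...,0]<.9)&(abs(P[...,1])<.45)).astype(np.uint8)
    k,l,s,_=cv2.connectedComponentsWithStats(cv2.morphologyEx(m,cv2.MORPH_CLOSE,np.ones((5,5))))
    for i in range(1,k):
        if s[i,4]>80: q=P[(l==i)&(m>0)]; q=q[q[:,2]>np.percentile(q[:,2],95)-.008]; rect(q[:,:2],f"orange {s[i,:4]} z {np.percentile(q[:,2],[2,98]).round(3)} r {np.hypot(*q[:,:2].mean(0)).round(3)}")
    # points near hook and rod
    a=(P[...,0]>.35)&(P[...,0]<.65)&(P[...,1]>-.03)&(P[...,1]<.15)
    for lo,hi in [(.004,.02),(.05,.08)]:
        q=P[a&(z>lo)&(z<hi)]; 
        if len(q)>5: rect(q[:,:2],f"hook/rod z{lo}-{hi}")
  I=np.load("scene_I.npy")[255:400,95:255]; J=np.load("side_I.npy")[250:430,350:550]
  cv2.imwrite("pics/crop.png",np.hstack([cv2.resize(I,(400,362)),cv2.resize(J,(400,362))])[...,::-1])
E
python3 m.py
```

```text
scene table z 0.00019498381458227243
grey [354 127 148  92] z [0.023 0.046] 5096 c [304.4 231. ] size [179.9 197. ] ang 12.2
grey [342 243 101  33] z [0.024 0.067] 610 c [506.6 133.8] size [ 11.5 137.7] ang 1.9
grey [494 247  18  16] z [0.022 0.051] 148 c [508.8 293.6] size [18.8  9.8] ang 36.5
grey [110 291 118  90] z [0.022 0.032] 2587 c [ 591.8 -163.1] size [136.3 123.5] ang 89.1
grey [451 367 189 113] z [0.025 0.131] 9051 c [747.2 266.5] size [ 78.8 248.2] ang 18.6
grey [361 443  85  37] z [0.022 0.027] 623 c [769.8 100.4] size [87.5 38.5] ang 83.8
grey [605 472  35   8] z [0.06  0.067] 150 c [827.7 312.2] size [40.7  8.4] ang 80.8
orange [442 230  73  23] z [0.069 0.077] r 0.567 906 c [506.4 252.3] size [20.1 99.1] ang 0.0
orange [191 257  25  26] z [0.015 0.02 ] r 0.497 174 c [ 478.  -134.5] size [35.8 25.7] ang 31.8
orange [121 262  27  27] z [0.012 0.02 ] r 0.537 182 c [ 479.2 -239. ] size [34.3 25.4] ang 35.7
orange [165 327  30  17] z [0.012 0.02 ] r 0.609 387 c [ 587.  -156.4] size [34.1 27.8] ang 89.0
hook/rod z0.004-0.02 117 c [437.1 112.7] size [ 24.1 179.2] ang 63.9
ho
[... 1113 characters left out ...]
238  33  16] z [0.029 0.034] r 0.877 152 c [ 865.5 -148.9] size [68.6  9.2] ang 2.9
orange [608 245  32  17] z [0.029 0.034] r 0.882 153 c [ 866.4 -169.3] size [67.2  9.3] ang 3.2
orange [619 257  21  13] z [0.029 0.033] r 0.875 98 c [ 857.7 -189.5] size [48.3  8.6] ang 4.0
orange [454 300  28  27] z [0.012 0.02 ] r 0.614 336 c [ 594.1 -157.7] size [34.4 25.9] ang 89.7
orange [367 316  30  31] z [0.012 0.02 ] r 0.493 389 c [ 474.6 -135.3] size [36.  26.1] ang 33.4
orange [412 376  31  37] z [0.011 0.02 ] r 0.532 376 c [ 475.2 -240.2] size [35.2 25.4] ang 36.8
hook/rod z0.004-0.02 280 c [435.8 113.4] size [ 31.7 178.9] ang 62.1
hook/rod z0.05-0.08 200 c [502.4 106.8] size [86.3  7.2] ang 90.0
```

View pics/crop.png

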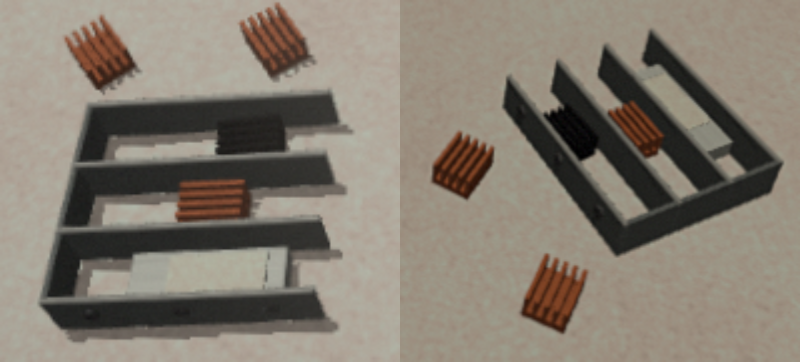

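The crop confirms it. The copper sink in the middle bay is about 0.61 m from the base; the loose ones are at about 0.50 and 0.535 m. The small cage measures about 124 x 136 mm and its walls 30 mm, so it's the one meant.

- **Cage:** centre about (0.590, -0.163), mouth at y ≈ -0.0955.
- **Copper sink:** about (0.5905, -0.157).
- **Handle:** about (0.504, 0.2515), 20 x 100 mm, with its top at 75 mm. The hook points to -y.

Moving above the handle.

Call:
carry_out:
  motion: "-0.0057 0.0315 0 0 0 0 0;-0.0057 0.0315 0 0 0 0 0;-0.0057 0.0315 0 0 0 0 0;-0.0057 0.0315 0 0 0 0 0;-0.0057 0.0315 0 0 0 0 0;-0.0057 0.0315 0 0 0 0 0;-0.0057 0.0315 0 0 0 0 0;-0.0057 0.0315 0 0 0 0 0;0 0 -0.02 0 0 0 0;0 0 -0.02 0 0 0 0;0 0 -0.02 0 0 0 0;0 0 -0.02 0 0 0 0;0 0 0 0 0 0 0;0 0 0 0 0 0 0"
  grip_force: 30

```text
time_s: 1.27
ee_pos: [0.504, 0.2518, 0.1251]
eef_rot: [-3.14, 0.001, 1.571]
force: [0.7, -0.3, 1.1]
grip_width: 0.0944
grip_force: 0.0
```

Call:
carry_out:
  motion: "0 0 -0.02 0 0 0 0;0 0 -0.02 0 0 0 0;0 0 -0.02 0 0 0 0;0 0 -0.02 0 0 0 0;0 0 0 0 0 0 0;0 0 0 0 0 0 255;0 0 0 0 0 0 255;0 0 0 0 0 0 255;0 0 0 0 0 0 255;0 0 0 0 0 0 255;0 0 0 0 0 0 255;0 0 0 0 0 0 255;0 0 0 0 0 0 255;0 0 0 0 0 0 255;0 0 0 0 0 0 255;0 0 0 0 0 0 255;0 0 0 0 0 0 255"

```text
time_s: 2.68
ee_pos: [0.5043, 0.252, 0.0454]
eef_rot: [-3.141, 0.0, 1.571]
force: [1.0, 0.1, -1.5]
grip_width: 0.0197
grip_force: 30.0
```

Call:
carry_out:
  motion: "0 0 0.01 0 0 0 255;0 0 0.02 0 0 0 255;0 0 0.02 0 0 0 255;0 0 0.01 0 0 0 255;0.0057 -0.0176 0 0 0 0 255;0.0057 -0.0176 0 0 0 0 255;0.0057 -0.0176 0 0 0 0 255;0.0057 -0.0176 0 0 0 0 255;0.0057 -0.0176 0 0 0 0 255;0.0057 -0.0176 0 0 0 0 255;0.0057 -0.0176 0 0 0 0 255;0.0057 -0.0176 0 0 0 0 255;0.0057 -0.0176 0 0 0 0 255;0.0057 -0.0176 0 0 0 0 255;0.0057 -0.0176 0 0 0 0 255;0.0057 -0.0176 0 0 0 0 255;0.0057 -0.0176 0 0 0 0 255;0.0057 -0.0176 0 0 0 0 255;0.0057 -0.0176 0 0 0 0 255;0 0 0 0 0 0 255"

```text
time_s: 4.35
ee_pos: [0.5904, -0.0146, 0.1055]
eef_rot: [3.141, 0.0, 1.568]
force: [0.2, -0.8, -0.8]
grip_width: 0.0196
grip_force: 30.0
```

Run:
```python
from h import *
from m import rect
o=[]
for n in ["scene","side"]:
    c=cam(n); P=cloud(c); I=c["pixels"]; z=P[...,2]
    hsv=cv2.cvtColor(I,cv2.COLOR_RGB2HSV)
    a=(abs(P[...,0]-.59)<.025)&(P[...,1]<-.02)&(P[...,1]>-.26)
    q=P[a&(z>.1)&(z<.14)]; rect(q[:,:2],n+" rod");
    rod=q
    y=q[:,1]; print("rod z",np.median(q[:,2]), "x at far/near",np.median(q[y<-.12,0]),np.median(q[y>-.08,0]),"ymin",y.min())
    q=P[a&(z>.045)&(z<.085)]; rect(q[:,:2],n+" blade"); print(q[:,2].min())
    q=P[a&(z>.012)&(z<.022)&(hsv[...,0]<14)&(hsv[...,1]>120)];rect(q[:,:2],n+" sink")
    o.append(I[250:410,90:290] if n=="scene" else I[200:380,350:575])
cv2.imwrite("pics/b.png",np.hstack([cv2.resize(i,(400,320)) for i in o])[...,::-1])
print(ctrl.get_obs()["ee_pos"])
```

```text
scene rod 797 c [ 595.7 -110.2] size [182.2  19.1] ang 84.2
rod z 0.12447536490107247 x at far/near 0.593653780682054 0.5943311813093717 ymin -0.2015414829096774
scene blade 164 c [ 591.6 -198. ] size [ 6.7 17.2] ang 89.9
0.06004487818268733
scene sink 389 c [ 588.  -156.7] size [34.1 28.5] ang 88.1
side rod 1429 c [ 588.5 -110.4] size [180.8  44.7] ang 89.9
rod z 0.12504289521417755 x at far/near 0.5872423835603202 0.5818674262452797 ymin -0.20085571988905304
side blade 213 c [ 589.5 -196.8] size [ 7.5 19. ] ang 89.5
0.058242224350763816
side sink 321 c [ 593.8 -157.8] size [34.2 25.3] ang 89.8
[ 0.58972863 -0.01215819  0.10537338]
```

View pics/b.png

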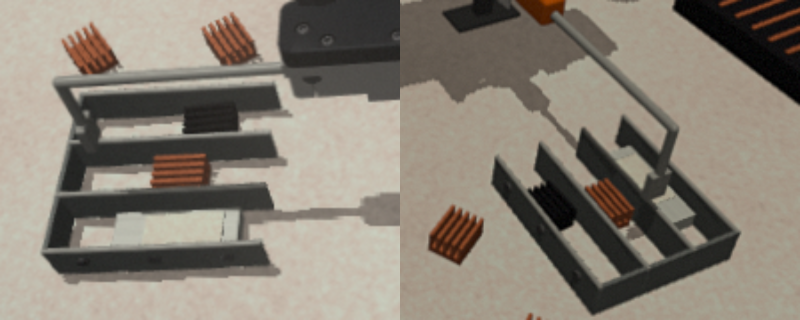

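The picture shows the pick level, with its hook above the middle bay behind the copper sink. The hook measures about (0.5905, -0.1975) and the bay centre is x ≈ 0.590. Lowering.

Call:
carry_out:
  motion: "0 0 -0.008 0 0 0 255;0 0 -0.01 0 0 0 255;0 0 -0.01 0 0 0 255;0 0 -0.01 0 0 0 255;0 0 -0.01 0 0 0 255;0 0 -0.005 0 0 0 255;0 0 -0.0045 0 0 0 255;0 0 0 0 0 0 255;0 0 0 0 0 0 255"

```text
time_s: 5.2
ee_pos: [0.59, -0.012, 0.0479]
eef_rot: [-3.142, 0.0, 1.571]
force: [-0.4, 0.2, -1.4]
grip_width: 0.0197
grip_force: 30.0
```

No contact force, so the hook is free at about 2.5 mm height. Dragging.

Call:
carry_out:
  motion: "0 0.004 0 0 0 0 255;0.0001 0.0075 0 0 0 0 255;0.0001 0.0075 0 0 0 0 255;0.0001 0.0075 0 0 0 0 255;0.0001 0.0075 0 0 0 0 255;0.0002 0.0075 0 0 0 0 255;0.0001 0.0075 0 0 0 0 255;0.0002 0.0075 0 0 0 0 255;0.0001 0.0075 0 0 0 0 255;0.0002 0.0075 0 0 0 0 255;0.0001 0.0075 0 0 0 0 255;0.0002 0.0075 0 0 0 0 255;0.0001 0.0075 0 0 0 0 255;0.0002 0.0075 0 0 0 0 255;0.0001 0.0075 0 0 0 0 255;0.0002 0.0075 0 0 0 0 255;0.0001 0.0075 0 0 0 0 255;0.0001 0.0075 0 0 0 0 255;0 0.004 0 0 0 0 255;0 0.002 0 0 0 0 255"

```text
time_s: 6.87
ee_pos: [0.5921, 0.1262, 0.0479]
eef_rot: [-3.142, -0.0, 1.571]
force: [-0.2, -0.8, -1.0]
grip_width: 0.0195
grip_force: 30.0
```

```bash
cat > s.py <<'E'
from h import *
from m import rect
import sys
o=[]
for n in ["scene","side"]:
    c=cam(n); P=cloud(c); I=c["pixels"]; z=P[...,2]; hsv=cv2.cvtColor(I,cv2.COLOR_RGB2HSV)
    a=(abs(P[...,0]-.59)<.05)&(P[...,1]<.1)&(P[...,1]>-.26)
    q=P[a&(z>.008)&(z<.025)&(hsv[...,0]<14)&(hsv[...,1]>120)];rect(q[:,:2],n+" sink"); print(q[:,2].max(), q[:,1].min(), q[:,1].max())
    q=P[a&(z>.004)&(z<.025)&(hsv[...,2]<45)&(P[...,0]<.59)&(P[...,1]<-.1)];
    m=((hsv[...,0]<14)&(hsv[...,1]>120)&(z>.04)&(z<.12)&(P[...,0]<.7)).astype(bool); q=P[m]
    if len(q)>50: rect(q[:,:2],n+" handle"); print(np.percentile(q[:,2],98))
    o.append(I[200:420,90:540] if n=="scene" else I[90:390,240:590])
cv2.imwrite(sys.argv[1],np.hstack([cv2.resize(i,(400,320)) for i in o])[...,::-1])
print(ctrl.get_obs()["ee_pos"],ctrl.get_obs()["force"])
E
python3 s.py pics/c.png
```

```text
scene sink 198 c [590.4 -37.1] size [24.6 32.3] ang 7.0
0.02055880062036064 -0.05371944268761231 -0.02066259721493116
scene handle 652 c [594.8  97.2] size [39.2 20.6] ang 88.8
0.07910158718675815
side sink 292 c [573.6 -89.2] size [149.1  29.8] ang 74.9
0.02038882243161322 -0.15873055939646313 -0.019373244479109375
side handle 1150 c [531.5 817. ] size [ 477.9 1420.5] ang 22.7
0.09157782453113851
[0.5921293  0.12582355 0.04789079] [-0.60359449 -0.77440073 -0.83700899]
```

View pics/c.png

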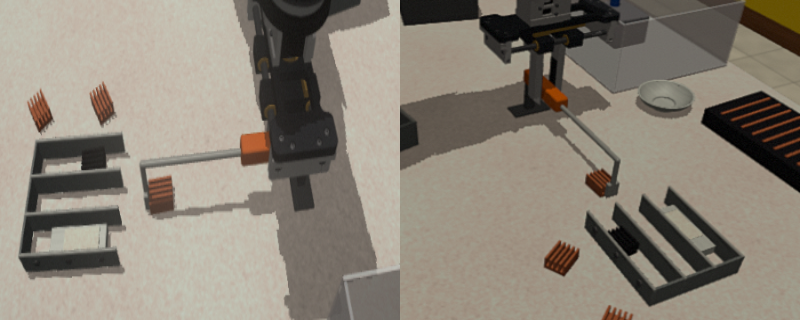

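The picture shows the copper sink on the table, flat (top 18–20 mm), its rear edge 41 mm clear of the mouth. The black sink hasn't moved. Backing the hook off, lifting, and returning the pick.

Call:
carry_out:
  motion: "0 -0.003 0 0 0 0 255;0 -0.003 0 0 0 0 255;0 0 0.01 0 0 0 255;0 0 0.02 0 0 0 255;0 0 0.02 0 0 0 255;0 0 0.01 0 0 0 255;-0.011 0.0165 0 0 0 0 255;-0.011 0.0165 0 0 0 0 255;-0.011 0.0165 0 0 0 0 255;-0.011 0.0165 0 0 0 0 255;-0.011 0.0165 0 0 0 0 255;-0.011 0.0165 0 0 0 0 255;-0.011 0.0165 0 0 0 0 255;-0.011 0.0165 0 0 0 0 255;0 0 -0.02 0 0 0 255;0 0 -0.02 0 0 0 255;0 0 -0.01 0 0 0 255;0 0 -0.006 0 0 0 255;0 0 -0.003 0 0 0 255;0 0 0 0 0 0 255"

```text
time_s: 8.63
ee_pos: [0.5044, 0.2513, 0.049]
eef_rot: [-3.141, 0.0, 1.57]
force: [0.2, -0.4, -0.4]
grip_width: 0.02
grip_force: 30.0
```

Call:
carry_out:
  motion: "0 0 -0.002 0 0 0 255;0 0 -0.001 0 0 0 255;0 0 0 0 0 0 255;0 0 0 0 0 0 255"

```text
time_s: 8.97
ee_pos: [0.5043, 0.2516, 0.0463]
eef_rot: [3.141, -0.0, 1.571]
force: [-0.2, 0.2, -0.9]
grip_width: 0.02
grip_force: 30.0
```

Call:
carry_out:
  motion: "0 0 -0.0008 0 0 0 255;0 0 0 0 0 0 255;0 0 0 0 0 0 180;0 0 0 0 0 0 120;0 0 0 0 0 0 60;0 0 0 0 0 0 0;0 0 0 0 0 0 0;0 0 0 0 0 0 0;0 0 0 0 0 0 0;0 0 0 0 0 0 0;0 0 0.01 0 0 0 0;0 0 0.02 0 0 0 0;0 0 0.03 0 0 0 0;0 0 0.03 0 0 0 0;0 0 0.03 0 0 0 0;0 0 0.03 0 0 0 0;0 0 0 0 0 0 0;0 0 0 0 0 0 0"

```text
time_s: 10.47
ee_pos: [0.5047, 0.2517, 0.1972]
eef_rot: [3.138, -0.001, 1.571]
force: [-0.0, -0.9, -0.2]
grip_width: 0.0936
grip_force: 0.0
```

```bash
python3 s.py pics/d.png
```

```text
scene sink 264 c [591.7 -36.6] size [26.2 32.5] ang 4.8
0.020617681041353975 -0.05358698068122199 -0.019521134599928866
scene handle 1353 c [506.9 252. ] size [20.9 99.5] ang 0.1
0.07683826986955862
side sink 384 c [579.9 -88.8] size [144.1  31.8] ang 79.6
0.020805445794014776 -0.15815174530148013 -0.019594988153172954
side handle 1315 c [314.5 719.5] size [ 543.2 1360.7] ang 2.7
0.09559891915180573
[0.50380271 0.25134017 0.19457893] [ 0.2299321  -0.40580545 -0.7279751 ]
```

View pics/d.png

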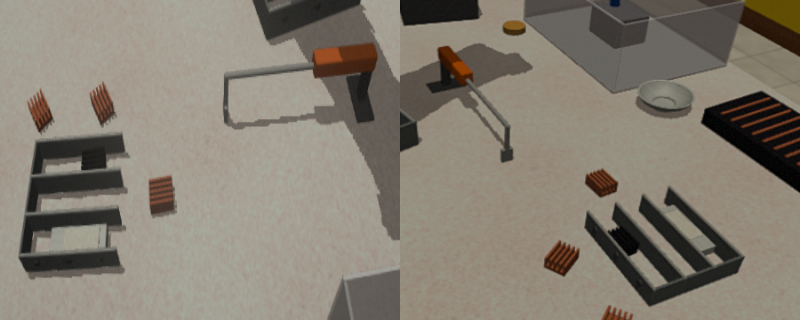

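The picture shows the pick standing in its first place, with the handle at (345,58) in the left half. The copper sink lies flat and clear of the cage at (162,195), and the black one is still in its bay at (93,158).

```bash
python3 -c "
from station import ctrl
print(ctrl.hand_in())"
```

```text
the job is handed in; nothing more can be done
None
```

The job is handed in at about 10.6 s: the copper heatsink lies flat on the table about 4 cm clear of the cage mouth, the pick stands where it first stood, and the black heatsink was left where it was.

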